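# Swap the keyed lamp module of a microscope light source

### The arm

A 6-joint arm with a two-finger parallel gripper is mounted at the origin on the work surface. World frame = base frame: x ahead of the robot, y to its left, z up, the work surface at z = 0. Lengths are in m, angles in rad, forces in N, time in s.
With the tool pointing down it reaches from about 0.35 to 0.775 m from the base axis. Payload 5.5 kg.
Tool frame: the origin (TCP) lies between the finger pads; the fingertips stand env.nose_length ahead of it and the grasp point (between the pads) lies 8 mm behind it (env.nose_length is the distance from the TCP to the fingertips, in m); z points along the fingers, y is the direction in which the jaws open and shut (so a half turn about z gives the same grasp; the last joint's range is limited). The gripper opens to 85 mm and grips with 20 to 120 N. Pads are 22 mm wide; open, the fingers measure 114 mm over their backs; the gripper's body (76 mm by 85 mm) begins 54 mm behind the grasp point. The pads swing forward as they close: fully open they stand 13 mm farther back than shut.
Start: joints at [-1.451, 0.313, 0.046, 1.304, 0, 1.431], TCP at [0.148, -0.556, 0.242] pointing down, gripper open.
Joint ranges: [-2.76, 2.76], [-0.86, 1.69], [-1.03, 1.26], [-2.2, 2.34], [-1.47, 1.5], [-3.14, 3.14]. Speed limits (rad/s): [2.57, 2.57, 3.14, 3.14, 3.14, 3.14].

### API

Orientations are given as a unit quaternion [w, x, y, z].
In Python, from workcell import env gives the robot as it stands. The module is installed in compiled form; this text tells all that it offers.
- The arm moves only by the shell command python3 -m creep 'ROWS' [FORCE]. ROWS is a JSON object of lists of equal length, an entry for each row: "hand": the finger opening in mm, from 0 to 85.4; "delta_pos": the shift along the tool's x, y, z scaled (see below), a list of three; "turn": the turn about the tool's z scaled (see below). In form: {"hand": [hand, ...], "delta_pos": [[dx, dy, dz], ...], "turn": [turn, ...]}. A call has exactly 5 rows; each row shifts and turns the commanded pose from where the row before left it, along the tool's axes as they then stand; what a row does not reach is not made up. The controller multiplies each number of a shift by 0.8 m and each number of a turn by 5 degrees. A row lasts 1/12 s, in which the tool goes at most 41.7 mm and 7.16 degrees, less where a joint would pass 70% of its speed; a pose out of reach is approached as far as the arm can. A call with a number of a shift or a turn outside -1 to 1 is refused whole. A call with a gripper value outside its range is refused whole. The fingers move at their own pace and stop on an object; FORCE is the grip in N (left out, the last holds). Time passes only in rows, so rows that do not move let the fingers close, or fill a call up. It gives the time, the measured TCP pose, the force and the opening at its end, in the units of the state.
- env.get_state(): the state, without advancing time (a new reading comes with each control period).
- env.read_camera(name): name is "side" or "top" or "wrist"; returns a dict with "pixels" (480x640x3 uint8, red, green, blue), "depth" (480x640 float32, m along the optical axis (not along the pixel's ray), 0 where there is no reading), "fx", "fy", "cx", "cy" (pixels), "D" ([k1, k2, p1, p2, k3] as OpenCV has them; the pictures are not rectified), "origin" and "orientation" of the camera in the world. Camera axes: x right, y down, z forward; pixel columns grow to the right and rows downward; lengths in m; the calibration is good to about 2 mm. A picture is of the moment at which its call begins.
- env.hand_in(): hands the job in, once; it reports no verdict.
Trained networks look in the newest picture that a camera, given by its name, has taken for a name from the list of things; names that differ only in an ending like _2 or _b are one class to them, and where a whole thing is asked for, a point or a joint stands for the part that bears it (a point fixed in the world has none). Each returns a list of dicts, best first, with "score" (0 to 1); they miss things now and then, are a little off and sometimes report something else, mostly with a low value. They report only what shows in the picture. A call takes as long as a camera call.
- env.find_in(camera, target): "location" ([row, column] in pixels, amid what is visible of it).
- env.pinpoint(camera, target): "location" ([row, column] in pixels: a listed point, or the origin of a listed thing).
The state is a dict: "clock": time; "joint_pos": joint angles; "qvel": joint speeds; "tau": joint torques, N m; "tcp_pos": TCP position; "orientation": TCP orientation; "wrist_force": force on the tool from outside, world axes, zero at the start; "ft_torque": the same for the moment, N m; "finger_gap": finger opening in m.
Only numpy, scipy, OpenCV 4.12 (cv2) and the standard library are available. Lean on these libraries where they do the work, as an engineer would, in place of code of your own. Each camera call takes 0.05 s, during which the arm holds its last target.

### The job

The lamp module in the microscope's light source is spent: turn it anticlockwise until its tab points at the notch (the fork mark), lift it out and stand it upright in the grey tray. Then take the fresh module from the bench, set it fully home in the socket with its key through the notch, and turn it clockwise until its tab is at the lock mark (the solid bar). Only then switch the light source on by throwing its toggle lever all the way over, and leave everything else on the bench where it is.

Things in the scene. Friction and masses are not known exactly. Their poses are not given: they have to be found in the camera images.
- lamphouse: Microscope light source, fixed to the bench: a white box with a black top plate, 200 mm (x) x 240 mm (y), 60 mm high. Origin: centre of its underside; x away from the robot at yaw 0, z up; its yaw varies. In its top a bayonet socket (point socket); 132 mm from that towards -y, the toggle lever. Modules lock by a key under the socket's lip; see socket, notch_mark, lock_mark.
- socket (a point): Centre of the socket's steel rim (rim top, 62 mm above the bench); axes as the light source's. Hole 47 mm across, lip 13 mm thick. A module is home when its flange rests on the rim, its origin 24 mm below this point. Under the lip its key turns freely between notch and lock stop, 60 degrees, with 3 mm play in height; only its weight holds it down.
- notch_mark (a point): Point above the notch, at the rim's height, 48 mm from the socket's axis towards the light source's -x; a fork of two thin bars is drawn just outside it. The notch is 16 mm wide and 34 mm deep from the axis: the key passes the lip only when it points this way, the tab then lying over this point.
- lock_mark (a point): Point at the rim's height, 48 mm from the socket's axis, 60 degrees clockwise (seen from above) from notch_mark; one solid bar is drawn just outside it. A locked module's tab lies over this point, its key against a stop.
- old_module: Spent lamp module, at first locked in the socket. 76 mm high, 260 g. Steel spigot 44 mm across, z 0-24 mm; key on it, 12 mm wide, z 0-10, out to 32 mm along +x; aluminium flange 80 mm across, z 24-34, with a tab above the key; black grip block 60 mm (x) by 26 mm (y), z 34-76: pinch from above, best across y. Origin: axis, underside; z up, x to key and tab.
- new_module: Fresh lamp module, same shape, at first on the bench left or right, upright, yaw varies. 76 mm high, 260 g. Steel spigot 44 mm across, z 0-24 mm; key on it, 12 mm wide, z 0-10, out to 32 mm along +x; aluminium flange 80 mm across, z 24-34, with a tab above the key; black grip block 60 mm (x) by 26 mm (y), z 34-76: pinch from above, best across y. Origin: axis, underside; z up, x to key and tab.
- new_tab (a point): Point on the fresh module's tab, 48 mm from its axis along +x, 24 mm above its origin (height of the flange's underside). The tab is 10 mm wide and ends 50 mm from the axis; the spent module has the same.
- tray: Grey open tray, fixed, 150 x 150 mm, walls 25 mm high and 5 mm thick, floor 5 mm thick; on the side opposite the fresh module. Origin: centre of its underside.
- switch (a joint): Toggle lever of the light source: 0 to 0.15 rad at the start (off, leaning to the light source's -x), 1.2 rad thrown all the way over (on, leaning to +x). It stays where it is left; about 1 to 2 N at the tip moves it.
- switch_tip (a point): Centre of the 26 mm black ball on the lever's tip. The lever is 60 mm long and turns about a level axis along the light source's y, 82 mm above the bench; the ball is about 132 mm above the bench when off or on, 142 mm when upright, and travels 68 mm along the light source's +x.
- dishes_a: Stack of five clear and white culture dishes, 94 mm across, 75 mm high. Bystander. Origin: centre of its underside.
- dishes_b: Stack of four culture dishes, 94 mm across, 60 mm high. Bystander. Origin: centre of its underside.
- adapter: Plain lens adapter, a bystander that does not belong in the socket: smooth round aluminium flange 80 mm across without tab or key, with a round black knob 34 mm across on top, 60 mm high in all. Origin: centre of its underside.
- slide_box: White slide box, 85 x 110 x 32 mm. Bystander. Origin: centre of its underside.
- reagent: Amber bottle, 64 mm across, 125 mm high. Bystander. Origin: centre of its underside.
- mouse: Black computer mouse, 110 x 62 x 33 mm. Bystander. Origin: centre of its underside.
- brush: Wooden cleaning brush lying flat, 170 mm long. Bystander.

How it is judged:
On the way, in this order (a step that is already met when the one before it is completed fails the run):
1. the spent module has been lifted out of the socket (z of old_module in the frame of lamphouse above 0.075 m).
2. the spent module stands upright on the tray's floor, let go (x of old_module in the frame of tray between -0.055 and 0.055 m and y of old_module in the frame of tray between -0.055 and 0.055 m and z of old_module in the frame of tray below 0.012 m and angle between old_module's own z axis and vertical below 0.12 rad and contact force between old_module and the fingers below 0.1 N and linear speed of old_module below 0.03 m/s), for 0.2 s.
3. the fresh module is home in the socket, its key through the notch (horizontal distance between new_module and socket below 0.005 m and z of new_module in the frame of lamphouse below 0.041 m and angle between new_module's own z axis and vertical below 0.1 rad).
4. the fresh module is turned to the lock mark (all of step 3 and horizontal distance between new_tab and lock_mark below 0.01 m), for 0.1 s.
At the end, for the whole second after the job is handed in: Fresh module home in the socket (axis within 5 mm, at most 3 mm high, upright within 0.1 rad), tab within 10 mm of the lock mark; spent module upright (0.12 rad) on the tray's floor, within 55 mm of its centre in x and y; switch past 1.0 rad; both modules at rest (all of step 4 and x of old_module in the frame of tray between -0.055 and 0.055 m and y of old_module in the frame of tray between -0.055 and 0.055 m and z of old_module in the frame of tray below 0.012 m and angle between old_module's own z axis and vertical below 0.12 rad and value of joint switch above 1 rad and linear speed of each of new_module, old_module below 0.02 m/s); the robot touches nothing.
It fails at once if the light source is switched on before the fresh module is locked (value of joint switch above 0.7 rad and not (horizontal distance between new_module and socket below 0.005 m and z of new_module in the frame of lamphouse below 0.041 m and angle between new_module's own z axis and vertical below 0.1 rad and horizontal distance between new_tab and lock_mark below 0.01 m)).
It fails at once if another object on the bench is pushed by more than 30 mm (distance of any of dishes_a, dishes_b, adapter, slide_box, reagent, mouse, brush from where it was at the start of the episode above 0.03 m).
It also fails if it takes over 72 s, if anything falls off the work surface, if the arm or the gripper's body presses on something with over 40 N, if the wrist force passes 120 N, or if a joint passes its speed limit or range.

## Working session

There is one attempt and no reset: what is moved stays moved. The work goes in short steps, Python scripts to look and compute and a shell command to move; the robot and the scene stay as the last step left them, time stands still between calls to the robot, and variables do not carry over. Pictures are saved under pics/ and viewed, and the job is handed in when it is done.

```bash
mkdir -p pics
cat > h.py <<'E'
import numpy as np, cv2
from scipy.spatial.transform import Rotation as R
from workcell import env
def q2R(q): return R.from_quat([q[1],q[2],q[3],q[0]]).as_matrix()
def cam(n,save=None):
    c=env.read_camera(n)
    if save: cv2.imwrite('pics/'+save,cv2.cvtColor(c['pixels'],cv2.COLOR_RGB2BGR))
    return c
def ray(c,rc):
    K=np.array([[c['fx'],0,c['cx']],[0,c['fy'],c['cy']],[0,0,1.]])
    p=cv2.undistortPoints(np.array([[[rc[1],rc[0]]]],float),K,np.array(c['D'],float))[0,0]
    return np.array(c['origin']),q2R(c['orientation'])@np.array([p[0],p[1],1.])
def atz(c,rc,z):
    o,d=ray(c,rc); return o+d*(z-o[2])/d[2]
def bydepth(c,rc):
    o,d=ray(c,rc); r,k=int(round(rc[0])),int(round(rc[1]))
    w=c['depth'][max(r-1,0):r+2,max(k-1,0):k+2]; w=w[w>0]
    return o+d*np.median(w) if w.size else None
def proj(c,P):
    K=np.array([[c['fx'],0,c['cx']],[0,c['fy'],c['cy']],[0,0,1.]])
    Rm=q2R(c['orientation']); rv=cv2.Rodrigues(Rm.T)[0]; t=-Rm.T@np.array(c['origin'])
    return cv2.projectPoints(np.array(P,float).reshape(-1,3),rv,t,K,np.array(c['D'],float))[0][:,0]
def st():
    s=env.get_state(); Rm=q2R(s['orientation'])
    print('t',round(s['clock'],2),'tcp',np.round(s['tcp_pos'],4),'R x',np.round(Rm[:,0],3),'y',np.round(Rm[:,1],3),'gap',round(s['finger_gap'],4),'F',np.round(s['wrist_force'],1),'q',np.round(s['joint_pos'],2))
    return s,Rm
E
python3 - <<'E'
from h import *
st(); print(env.nose_length)
Z={'socket':.062,'notch_mark':.062,'lock_mark':.062,'old_module':.038,'new_module':0,'new_tab':.024,'tray':0,'switch_tip':.132,'lamphouse':0,'dishes_a':0,'adapter':0,'reagent':0,'slide_box':0,'mouse':0,'brush':0}
for n in ['top','side']:
    c=cam(n,n+'0.png'); print(n,np.round(c['origin'],3))
    for k,z in Z.items():
        for r in env.pinpoint(n,k)[:3]:
            if r['score']>.2: print(k,round(r['score'],2),np.round(r['location'],1),np.round(atz(c,r['location'],z),4))
E
```

```text
t 0.0 tcp [ 0.1476 -0.5552  0.2414] R x [0.966 0.257 0.   ] y [ 0.257 -0.966 -0.002] gap 0.0855 F [-0.2  0.7 -0.3] q [-1.45  0.31  0.04  1.3  -0.    1.43]
0.011
top [ 0.185 -0.02   1.738]
socket 0.72 [222.5 171.4] [0.5432 0.477  0.062 ]
socket 0.65 [226.1 325.3] [0.5873 0.0225 0.062 ]
notch_mark 0.63 [248.4 320. ] [0.5182 0.0299 0.062 ]
lock_mark 0.56 [234.  307.5] [0.557 0.072 0.062]
old_module 0.65 [233.6 322.5] [0.569  0.0287 0.038 ]
new_module 0.62 [254.3 235.3] [0.4814 0.2858 0.    ]
new_module 0.53 [229.7 323.1] [0.59   0.0294 0.    ]
new_tab 0.86 [272.3 229.1] [0.4211 0.2916 0.024 ]
tray 0.71 [237.  307.9] [0.5616 0.073  0.    ]
tray 0.58 [291.1 427. ] [ 0.4391 -0.3038  0.    ]
switch_tip 0.59 [241.8 366.4] [ 0.539  -0.1005  0.132 ]
lamphouse 0.75 [238.7 334.8] [ 0.5662 -0.0097  0.    ]
dishes_a 0.73 [201.2 405.8] [ 0.7115 -0.2154  0.    ]
dishes_a 0.6 [180.4 269.7] [0.7276 0.2147 0.    ]
dishes_a 0.41 [285.2 500.6] [ 0.4838 -0.5216  0.    ]
adapter 0.75 [304.  284.6] [0.3493 0.1164 0.    ]
reagent 0.55 [223.7 167.9] [0.5514 0.5053 0.    ]
slide_box 0.76 [310.6 372.5] [ 0.3612
[... 585 characters left out ...]
9] [ 0.4351 -0.2888  0.    ]
switch_tip 0.53 [271.9 325.3] [ 0.5093 -0.1445  0.132 ]
switch_tip 0.41 [259.  328.9] [ 0.5396 -0.0981  0.132 ]
lamphouse 0.95 [274.3 326.3] [ 0.5583 -0.0278  0.    ]
dishes_a 0.89 [303.9 394.9] [ 0.7002 -0.2282  0.    ]
dishes_a 0.7 [258.8 328.5] [0.593  0.0377 0.    ]
dishes_a 0.58 [219.5 346.4] [0.7336 0.2078 0.    ]
adapter 0.63 [261.4 255.9] [0.3668 0.1201 0.    ]
adapter 0.44 [201.3 235.2] [0.389  0.4803 0.    ]
reagent 0.55 [189.  275.8] [0.558  0.4962 0.    ]
slide_box 0.9 [315.6 280.4] [ 0.3664 -0.1375  0.    ]
mouse 0.81 [408.1 375.4] [ 0.4879 -0.5267  0.    ]
brush 0.65 [199.7 238.5] [0.4034 0.4854 0.    ]
brush 0.5 [220.3 345.1] [0.7274 0.2054 0.    ]
```

Run:
```python
import cv2
a=cv2.imread('pics/top0.png')[150:350,140:540]; cv2.imwrite('pics/top0z.png',cv2.resize(a,(800,400),interpolation=cv2.INTER_CUBIC))
a=cv2.imread('pics/top0.png')[180:290,210:390]; cv2.imwrite('pics/top0y.png',cv2.resize(a,(800,490),interpolation=cv2.INTER_CUBIC))
a=cv2.imread('pics/side0.png')[170:370,200:440]; cv2.imwrite('pics/side0z.png',cv2.resize(a,(720,600),interpolation=cv2.INTER_CUBIC))
```

```text
(no output)
```

View pics/top0z.png

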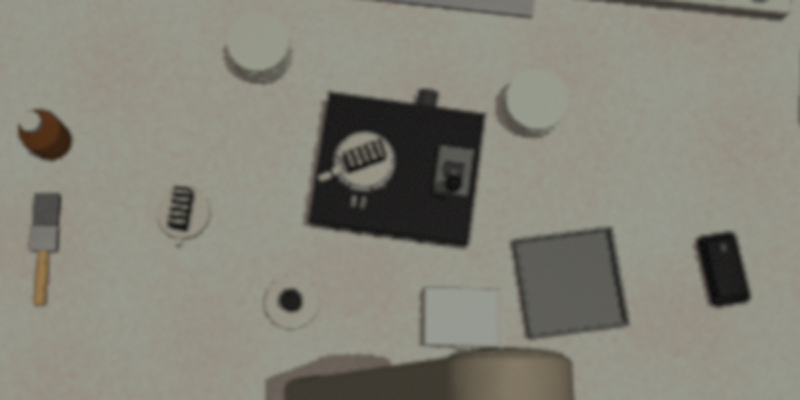

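View pics/top0y.png

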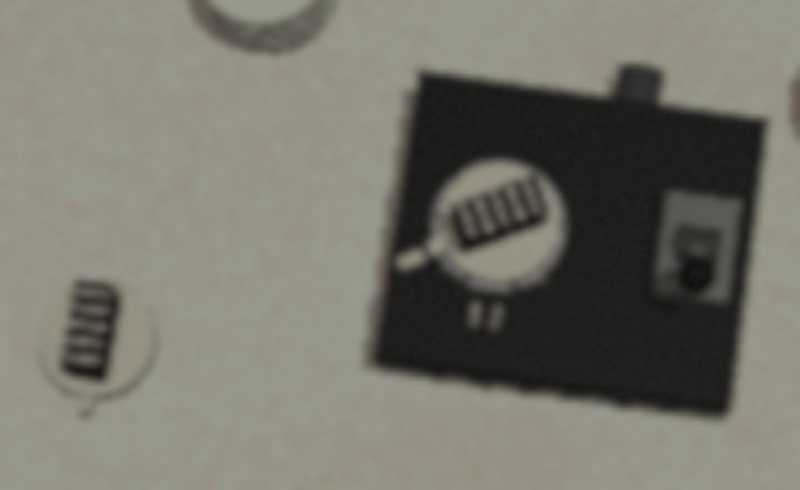

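View pics/side0z.png

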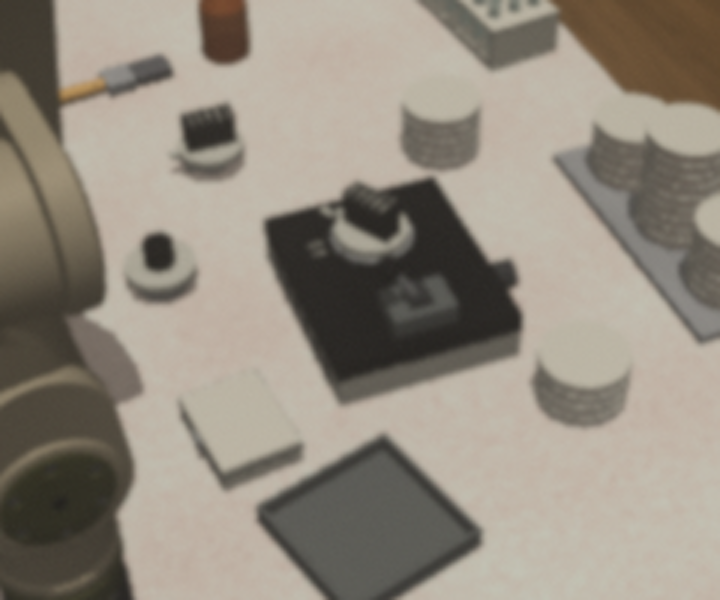

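The top picture shows the lamphouse (dark plate; socket about px row 231, col 322). The old tab points at the lock bar, and the fork sits below it. The fresh module is on the left (row 254, col 231) with its tab towards the robot, and the tray is on the right. Next I'll refine the geometry.

Run:
```python
from h import *
c=cam('top'); s=800/180
f=lambda x,y:((y+.5)/s-.5+180,(x+.5)/s-.5+210)
C=[atz(c,f(*p),.06)[:2] for p in [(422,72),(765,120),(730,415),(372,365)]]
C=np.array(C); print('corners',np.round(C,3)); ctr=C.mean(0); print('centre',ctr)
ex=(C[0]-C[3])+(C[1]-C[2]); ey=(C[0]-C[1])+(C[3]-C[2]); print(np.linalg.norm(ex)/2,np.linalg.norm(ey)/2)
print('yaw',np.degrees(np.arctan2(ex[1],ex[0])),np.degrees(np.arctan2(-ey[0],ey[1])))
# socket from flange circle at z .072
print('flange', atz(c,f(500,225),.072),'lockbar',atz(c,f(410,260),.062),'fork',atz(c,f(486,317),.062),'ball',atz(c,f(695,272),.132))
print('gripold',atz(c,f(498,212),.114))
print('new flange',atz(c,f(100,340),.034),'grip',atz(c,f(91,330),.076),'tab',atz(c,f(85,412),.034))
g=[atz(c,f(*p),.076) for p in [(75,375),(103,379),(119,287),(80,283)]]; print(np.round(g,3))
# tray corners at top z .025 crop z scale 2
f2=lambda x,y:(y/2+150,x/2+140)
T=np.array([atz(c,f2(*p),.025)[:2] for p in [(512,241),(611,228),(628,324),(528,338)]]); print('tray',np.round(T,3),T.mean(0))
```

```text
corners [[ 0.673  0.096]
 [ 0.668 -0.139]
 [ 0.465 -0.135]
 [ 0.47   0.103]]
centre [ 0.56888465 -0.0188148 ]
0.20360329728053836 0.23640612236268801
yaw -1.4450737103745523 -1.267991212705248
flange [0.57129816 0.03005316 0.072     ] lockbar [0.54263278 0.08701412 0.062     ] fork [0.51028739 0.03202449 0.062     ] ball [ 0.54175319 -0.09901789  0.132     ]
gripold [0.57000004 0.0311176  0.114     ]
new flange [0.46904054 0.28841354 0.034     ] grip [0.46793183 0.28767368 0.076     ] tab [0.41952472 0.29079796 0.034     ]
[[0.437 0.293 0.076]
 [0.437 0.275 0.076]
 [0.499 0.274 0.076]
 [0.498 0.3   0.076]]
tray [[ 0.486 -0.203]
 [ 0.523 -0.348]
 [ 0.384 -0.383]
 [ 0.345 -0.239]] [ 0.43460864 -0.29339633]
```

```bash
python3 -m creep '{"hand":[85,85,85,85,85],"delta_pos":[[0.035,-0.0286,0],[0.035,-0.0286,0],[0.035,-0.0286,0],[0.035,-0.0286,0],[0.035,-0.0286,0]],"turn":[0,0,0,0,0]}' 30; python3 -m creep '{"hand":[85,85,85,85,85],"delta_pos":[[0.035,-0.0286,0],[0.035,-0.0286,0],[0.035,-0.0286,0],[0.035,-0.0286,0],[0.035,-0.0286,0]],"turn":[0,0,0,0,0]}'; python3 -m creep '{"hand":[85,85,85,85,85],"delta_pos":[[0.035,-0.0286,0],[0.035,-0.0286,0],[0.035,-0.0286,0],[0.035,-0.0286,0],[0.035,-0.0286,0]],"turn":[0,0,0,0,0]}'
python3 -c "from h import *;st()"
```

```text
clock: 2.07
tcp_pos: [0.2542, -0.4078, 0.2423]
orientation: [0.0, 0.992, 0.129, 0.0]
wrist_force: [0.1, 0.8, 0.9]
finger_gap: 0.0852
clock: 2.48
tcp_pos: [0.3602, -0.2612, 0.2426]
orientation: [0.0, 0.992, 0.129, 0.0]
wrist_force: [1.4, -0.0, -0.1]
finger_gap: 0.0852
clock: 2.9
tcp_pos: [0.4663, -0.1145, 0.2426]
orientation: [0.0, 0.992, 0.13, 0.0]
wrist_force: [0.7, -0.3, 0.9]
finger_gap: 0.0849
t 2.9 tcp [ 0.4663 -0.1145  0.2426] R x [0.966 0.257 0.001] y [ 0.257 -0.966  0.001] gap 0.0849 F [ 0.7 -0.3  0.9] q [-0.41  0.13 -0.19  1.25 -0.    2.47]
```

```bash
python3 -m creep '{"hand":[85,85,85,85,85],"delta_pos":[[0.034,-0.0286,0],[0.034,-0.0286,0],[0.034,-0.0286,0],[0.034,-0.0286,0],[0.034,-0.0286,0]],"turn":[0,0,0,0,0]}'
Z='{"hand":[85,85,85,85,85],"delta_pos":[[0,0,0],[0,0,0],[0,0,0],[0,0,0],[0,0,0]],"turn":[-1,-1,-1,-1,-1]}'
python3 -m creep '{"hand":[85,85,85,85,85],"delta_pos":[[0,0,0],[0,0,0],[0,0,0],[0,0,0],[0,0,0]],"turn":[-1,-1,-1,-1,-1]}' >/dev/null
python3 -m creep '{"hand":[85,85,85,85,85],"delta_pos":[[0,0,0],[0,0,0],[0,0,0],[0,0,0],[0,0,0]],"turn":[-1,-1,-1,-1,-1]}' >/dev/null
python3 -m creep '{"hand":[85,85,85,85,85],"delta_pos":[[0,0,0],[0,0,0],[0,0,0],[0,0,0],[0,0,0]],"turn":[-1,-1,-1,-1,-1]}' >/dev/null
python3 -m creep '{"hand":[85,85,85,85,85],"delta_pos":[[0,0,0],[0,0,0],[0,0,0],[0,0,0],[0,0,0]],"turn":[-1,-1,-1,-1,-1]}'
python3 - <<'E'
from h import *
st()
c=cam('wrist','w1.png'); print(np.round(c['origin'],3))
for k,z in {'socket':.062,'notch_mark':.062,'lock_mark':.062,'old_module':.038,'switch_tip':.132,'lamphouse':0}.items():
    for r in env.pinpoint('wrist',k)[:2]: print(k,round(r['score'],2),np.round(r['location'],1),np.round(atz(c,r['location'],z),4))
E
```

```text
clock: 3.32
tcp_pos: [0.5683, 0.0311, 0.2424]
orientation: [0.0, 0.992, 0.13, 0.0]
wrist_force: [0.9, -0.7, 0.1]
finger_gap: 0.0848
clock: 4.98
tcp_pos: [0.5675, 0.0293, 0.2423]
orientation: [0.0, 0.536, 0.844, -0.0]
wrist_force: [0.5, 0.1, 0.0]
finger_gap: 0.085
t 4.98 tcp [0.5675 0.0293 0.2423] R x [-0.425  0.905 -0.   ] y [ 0.905  0.425 -0.   ] gap 0.085 F [0.5 0.1 0. ] q [-0.09  0.3   0.03  1.3  -0.    1.04]
[0.53  0.106 0.374]
notch_mark 0.93 [185.4 271.5] [0.5233 0.0333 0.062 ]
lock_mark 0.86 [153.3 321.3] [0.5482 0.0726 0.062 ]
old_module 0.63 [205. 326.] [0.5721 0.0319 0.038 ]
switch_tip 0.66 [376.  213.7] [ 0.5409 -0.0993  0.132 ]
lamphouse 0.84 [240.2 303. ] [ 0.5717 -0.0184  0.    ]
```

View pics/w1.png

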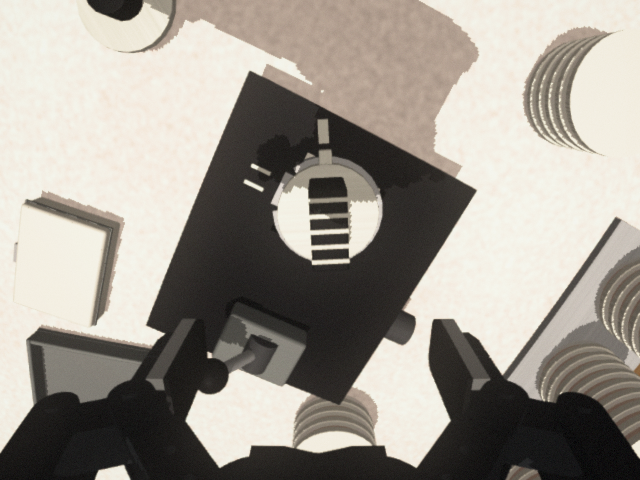

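The wrist picture shows the old module's flange at (328,210), grip block cols 308-349 and rows 178-264, tab at (325,160), and fork at (257,177). The switch ball is at (213,376). All of it is clearly visible.

Run:
```python
from h import *
c=cam('wrist')
C=np.array([atz(c,(r,k),.06)[:2] for k,r in [(250,71),(477,190),(340,404),(148,325)]]); print(np.round(C,3),C.mean(0),[np.linalg.norm(C[i]-C[(i+1)%4]) for i in range(4)])
for i in (0,1,2,3):
    d=C[(i+1)%4]-C[i]; print(np.degrees(np.arctan2(d[1],d[0])))
G=np.array([atz(c,(r,k),.114)[:2] for k,r in [(309,178),(343,178),(349,264),(312,264)]]); print('grip',np.round(G,3),G.mean(0)); d=(G[0]+G[1]-G[2]-G[3]); print(np.degrees(np.arctan2(d[1],d[0])),np.linalg.norm(d)/2)
# flange: bright pixels in gray; fit ellipse through world circle
g=cv2.cvtColor(c['pixels'],cv2.COLOR_RGB2GRAY)
pts=[(328,264),(275,210),(382,205),(372,235),(285,240),(365,172)]
P=np.array([atz(c,(r,k),.072)[:2] for k,r in pts]); A=np.c_[2*P,np.ones(len(P))]; x=np.linalg.lstsq(A,(P**2).sum(1),rcond=None)[0]; print('flange',x[:2],np.sqrt(x[2]+x[0]**2+x[1]**2))
print('tab tip',atz(c,(150,324),.072), 'bar',atz(c,(120,323),.062),atz(c,(148,324),.062),'fork',atz(c,(177,258),.062),'ball',atz(c,(376,213),.132))
```

```text
[[ 0.476  0.105]
 [ 0.675  0.099]
 [ 0.667 -0.139]
 [ 0.469 -0.133]] [ 0.57166431 -0.01686523] [np.float64(0.1991260020232695), np.float64(0.23860493642246633), np.float64(0.19807760548175884), np.float64(0.2384485733833305)]
-1.723546962519406
-91.75859434649642
178.23074244620398
88.49331302221037
grip [[0.545 0.06 ]
 [0.565 0.07 ]
 [0.595 0.017]
 [0.572 0.006]] [0.5692557  0.03819427]
118.11910268492888 0.06080652659409459
flange [0.57199803 0.0344499 ] 0.04163427019678863
tab tip [0.54865831 0.07680979 0.072     ] bar [0.53913113 0.0957999  0.062     ] [0.54862711 0.07722638 0.062     ] fork [0.51105791 0.0353067  0.062     ] ball [ 0.53966977 -0.09937871  0.132     ]
```

```bash
python3 -m creep '{"hand":[85,85,85,85,85],"delta_pos":[[0,0,0],[0.0005,0.0062,0],[0,0,0.03],[0,0,0.03],[0,0,0.03]],"turn":[-0.62,0,0,0,0]}'
python3 -m creep '{"hand":[85,85,85,85,85],"delta_pos":[[0,0,0.03],[0,0,0.03],[0,0,0.025],[0,0,0.018],[0,0,0]],"turn":[0,0,0,0,0]}'
python3 -c "from h import *;st();cam('side','s2.png')"
```

```text
clock: 5.8
tcp_pos: [0.5725, 0.0322, 0.1699]
orientation: [0.001, 0.516, 0.857, 0.0]
wrist_force: [-0.6, 0.7, -0.1]
finger_gap: 0.0849
clock: 6.22
tcp_pos: [0.5695, 0.0323, 0.0844]
orientation: [-0.003, 0.516, 0.857, -0.001]
wrist_force: [-0.2, 0.4, -0.5]
finger_gap: 0.0848
t 6.22 tcp [0.5695 0.0323 0.0844] R x [-0.468  0.884  0.003] y [ 0.884  0.468 -0.005] gap 0.0848 F [-0.2  0.4 -0.5] q [-0.08  0.4  -0.23  0.95 -0.    1.  ]
```

```bash
python3 -m creep '{"hand":[60,40,20,15,15],"delta_pos":[[0,0,0],[0,0,0],[0,0,0],[0,0,0],[0,0,0]],"turn":[0,0,0,0,0]}' 40
python3 -m creep '{"hand":[15,15,15,15,15],"delta_pos":[[0,0,0],[0,0,0],[0,0,0],[0,0,0],[0,0,0]],"turn":[0,0,0,0,0]}' 40
python3 -c "from h import *;st();cam('side','s3.png')"
```

```text
clock: 6.68
tcp_pos: [0.573, 0.0322, 0.0891]
orientation: [0.001, 0.515, 0.857, 0.001]
wrist_force: [6.3, 4.9, 1.3]
finger_gap: 0.0252
clock: 7.1
tcp_pos: [0.5732, 0.0322, 0.0891]
orientation: [0.001, 0.515, 0.857, 0.001]
wrist_force: [3.6, 2.3, 5.4]
finger_gap: 0.0254
t 7.1 tcp [0.5732 0.0322 0.0891] R x [-0.469  0.883 -0.001] y [0.883 0.469 0.003] gap 0.0254 F [3.6 2.3 5.4] q [-0.08  0.4  -0.22  0.95  0.    1.  ]
```

```bash
python3 -m creep '{"hand":[15,15,15,15,15],"delta_pos":[[0,0,-0.0012],[0,0,0],[0,0,0],[0,0,0],[0,0,0]],"turn":[0,-0.8,-0.8,-0.8,-0.8]}' 
python3 -m creep '{"hand":[15,15,15,15,15],"delta_pos":[[0,0,0],[0,0,0],[0,0,0],[0,0,0],[0,0,0]],"turn":[-0.8,-0.8,-0.8,-0.8,-0.8]}'
python3 -m creep '{"hand":[15,15,15,15,15],"delta_pos":[[0,0,0],[0,0,0],[0,0,0],[0,0,0],[0,0,0]],"turn":[-0.8,-0.8,-0.8,-0.8,-0.8]}'
python3 -m creep '{"hand":[15,15,15,15,15],"delta_pos":[[0,0,0],[0,0,0],[0,0,0],[0,0,0],[0,0,0]],"turn":[-0.8,0,0,0,0]}'
python3 -c "
from h import *;s,Rm=st();print(np.degrees(np.arctan2(Rm[1,0],Rm[0,0])))
cam('wrist','w4.png')"
```

```text
clock: 7.57
tcp_pos: [0.5725, 0.0329, 0.0891]
orientation: [0.0, 0.389, 0.921, 0.001]
wrist_force: [4.5, 4.2, 2.2]
finger_gap: 0.0256
clock: 7.98
tcp_pos: [0.5726, 0.0331, 0.0891]
orientation: [0.001, 0.223, 0.975, 0.001]
wrist_force: [3.7, 6.1, 1.4]
finger_gap: 0.0253
clock: 8.4
tcp_pos: [0.5727, 0.0332, 0.0891]
orientation: [0.001, 0.05, 0.999, 0.001]
wrist_force: [4.5, 5.8, 0.8]
finger_gap: 0.0256
clock: 8.82
tcp_pos: [0.5729, 0.0328, 0.0891]
orientation: [0.001, 0.017, 1.0, 0.001]
wrist_force: [4.1, 3.5, 0.5]
finger_gap: 0.0253
t 8.82 tcp [0.5729 0.0328 0.0891] R x [-0.999  0.035 -0.002] y [0.035 0.999 0.002] gap 0.0253 F [4.1 3.5 0.5] q [-0.08  0.4  -0.22  0.95  0.   -0.05]
178.02060108142805
```

View pics/w4.png

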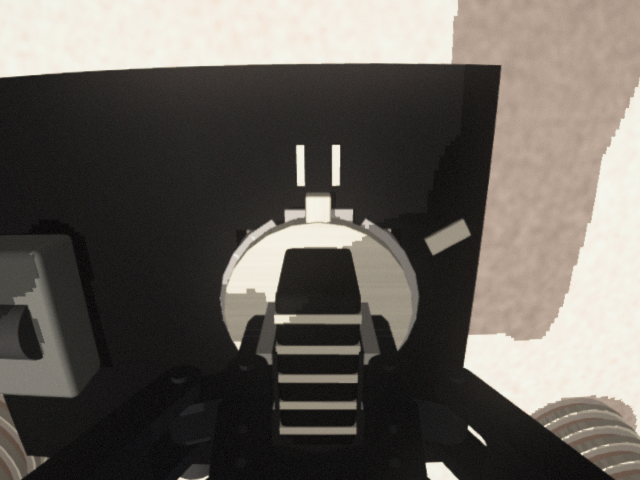

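The tab at (318,207) lies between the fork bars at (300,165) and (336,165), so I'm lifting.

```bash
python3 -m creep '{"hand":[15,15,15,15,15],"delta_pos":[[0,0,-0.005],[0,0,-0.008],[0,0,-0.01],[0,0,-0.01],[0,0,-0.01]],"turn":[0,0,0,0,0]}' 
python3 -m creep '{"hand":[15,15,15,15,15],"delta_pos":[[0,0,-0.03],[0,0,-0.03],[0,0,-0.03],[0,0,-0.03],[0,0,-0.03]],"turn":[0,0,0,0,0]}'
python3 - <<'E'
from h import *
s,Rm=st();c=cam('top','t5.png');cam('side','s5.png')
cv2.imwrite('pics/s5z.png',cv2.resize(cv2.imread('pics/s5.png')[150:400,200:440],(720,750))[:600])
T=cv2.imread('pics/t5.png')[230:340,380:470]; cv2.imwrite('pics/t5z.png',cv2.resize(T,(480,587),interpolation=cv2.INTER_CUBIC))
for n in ['top','side']:
  c=cam(n)
  for r in env.pinpoint(n,'tray')[:2]: print(n,r['score'],atz(c,r['location'],0))
E
```

```text
clock: 9.28
tcp_pos: [0.5701, 0.0319, 0.1223]
orientation: [-0.002, 0.018, 1.0, -0.0]
wrist_force: [-1.1, 0.3, -3.1]
finger_gap: 0.0254
clock: 9.7
tcp_pos: [0.5699, 0.0317, 0.2436]
orientation: [-0.002, 0.018, 1.0, -0.0]
wrist_force: [0.7, 0.6, -2.9]
finger_gap: 0.0253
t 9.7 tcp [0.5699 0.0317 0.2436] R x [-0.999  0.035  0.004] y [ 0.035  0.999 -0.001] gap 0.0253 F [ 0.7  0.6 -2.9] q [-0.08  0.31  0.04  1.31 -0.   -0.05]
top 0.76 [ 0.43875459 -0.29059424  0.        ]
side 0.81 [ 0.44004819 -0.29739701  0.        ]
```

View pics/s5z.png

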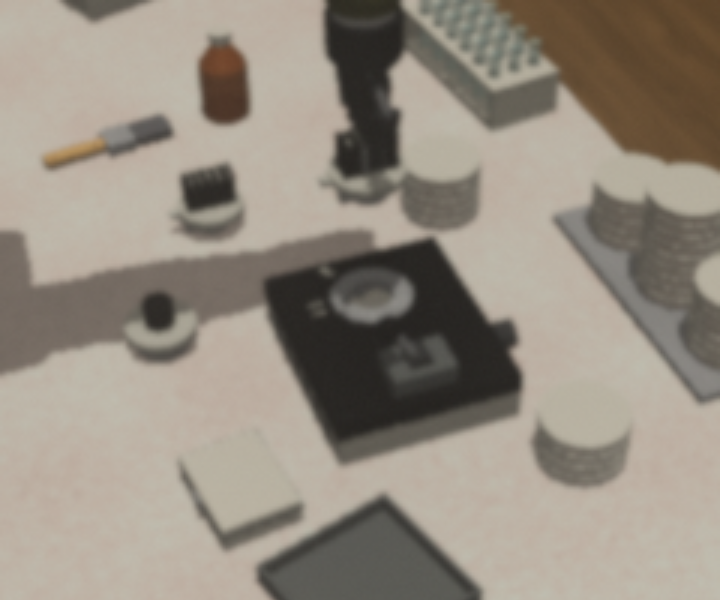

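View pics/t5z.png

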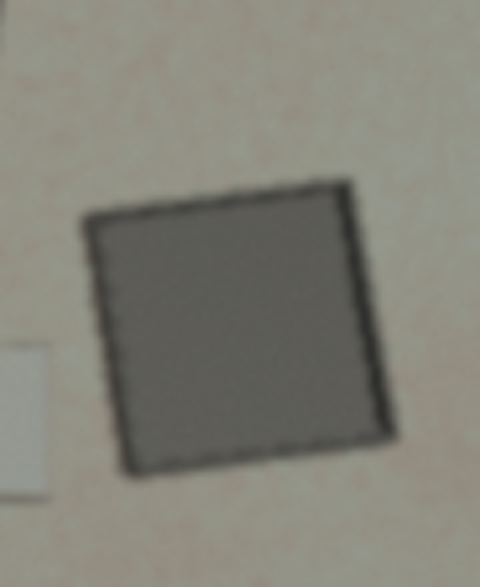

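```bash
python3 -m creep '{"hand":[15,15,15,15,15],"delta_pos":[[0.0151,-0.0412,0],[0.0151,-0.0412,0],[0.0151,-0.0412,0],[0.0151,-0.0412,0],[0.0151,-0.0412,0]],"turn":[0,0,0,0,0]}' 
python3 -m creep '{"hand":[15,15,15,15,15],"delta_pos":[[0.0151,-0.0412,0],[0.0151,-0.0412,0],[0.0151,-0.0412,0],[0.0151,-0.0412,0],[0.0151,-0.0412,0]],"turn":[0,0,0,0,0]}'
python3 -m creep '{"hand":[15,15,15,15,15],"delta_pos":[[0,0,0.02],[0,0,0.035],[0,0,0.035],[0,0,0.035],[0,0,0.03]],"turn":[0,0,0,0,0]}'
python3 -m creep '{"hand":[15,15,15,15,15],"delta_pos":[[0,0,0.03],[0,0,0.02],[0,0,0.015],[0,0,0.0],[0,0,0]],"turn":[0,0,0,0,0]}'
python3 - <<'E'
from h import *
s,Rm=st()
c=cam('wrist','w6.png'); 
for k in ['tray','old_module']:
  for r in env.pinpoint('wrist',k)[:2]: print(k,r['score'],r['location'],atz(c,r['location'],.0))
E
```

```text
clock: 10.42
tcp_pos: [0.5035, -0.1313, 0.2411]
orientation: [-0.002, 0.017, 1.0, 0.001]
wrist_force: [-0.3, -0.1, -2.3]
finger_gap: 0.0254
clock: 10.83
tcp_pos: [0.4374, -0.2938, 0.2412]
orientation: [-0.001, 0.018, 1.0, 0.001]
wrist_force: [0.8, 0.3, -3.0]
finger_gap: 0.0261
clock: 11.25
tcp_pos: [0.4374, -0.2918, 0.1155]
orientation: [-0.002, 0.018, 1.0, 0.002]
wrist_force: [-0.6, -0.7, -3.4]
finger_gap: 0.0254
clock: 11.67
tcp_pos: [0.4378, -0.2918, 0.0654]
orientation: [-0.002, 0.018, 1.0, 0.001]
wrist_force: [0.1, 0.5, -2.8]
finger_gap: 0.0253
t 11.67 tcp [ 0.4378 -0.2918  0.0654] R x [-0.999  0.035  0.004] y [0.035 0.999 0.003] gap 0.0253 F [ 0.1  0.5 -2.8] q [-0.74  0.35 -0.37  0.86 -0.   -0.71]
old_module 0.61 [281.9, 317.1] [ 0.44334579 -0.29267017  0.        ]
```

View pics/w6.png

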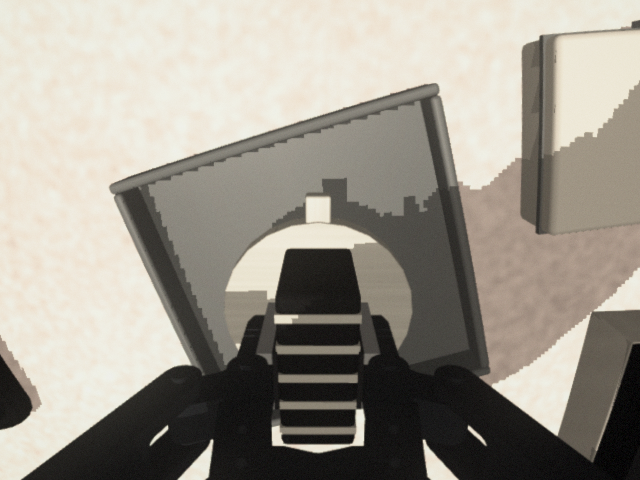

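The module is centred well inside the tray (left wall at col 200, right wall at col 475, module at col 318).

```bash
python3 -m creep '{"hand":[15,15,15,15,15],"delta_pos":[[0,0,0.003],[0,0,0.003],[0,0,0.003],[0,0,0.002],[0,0,0]],"turn":[0,0,0,0,0]}' 
python3 -m creep '{"hand":[15,15,15,15,15],"delta_pos":[[0,0,0.001],[0,0,0.0],[0,0,0],[0,0,0],[0,0,0]],"turn":[0,0,0,0,0]}'
python3 -c "from h import *;st()"
```

```text
clock: 12.23
tcp_pos: [0.4391, -0.293, 0.0581]
orientation: [-0.0, 0.018, 1.0, 0.0]
wrist_force: [-0.4, 0.0, -3.6]
finger_gap: 0.0255
clock: 12.65
tcp_pos: [0.4394, -0.2932, 0.0577]
orientation: [0.0, 0.018, 1.0, -0.0]
wrist_force: [0.3, -0.4, -3.4]
finger_gap: 0.0255
t 12.65 tcp [ 0.4394 -0.2932  0.0577] R x [-0.999  0.035 -0.   ] y [ 0.035  0.999 -0.   ] gap 0.0255 F [ 0.3 -0.4 -3.4] q [-0.74  0.35 -0.38  0.84 -0.   -0.71]
```

```bash
python3 -m creep '{"hand":[15,15,15,15,15],"delta_pos":[[0,0,0.001],[0,0,0.001],[0,0,0],[0,0,0],[0,0,0]],"turn":[0,0,0,0,0]}' 
python3 -m creep '{"hand":[15,15,15,15,15],"delta_pos":[[0,0,0.001],[0,0,0],[0,0,0],[0,0,0],[0,0,0]],"turn":[0,0,0,0,0]}'
```

```text
clock: 13.07
tcp_pos: [0.4393, -0.2931, 0.056]
orientation: [-0.0, 0.018, 1.0, -0.0]
wrist_force: [-0.4, -0.4, -3.3]
finger_gap: 0.0257
clock: 13.48
tcp_pos: [0.4394, -0.2931, 0.056]
orientation: [0.0, 0.018, 1.0, -0.0]
wrist_force: [-2.1, 1.6, 4.8]
finger_gap: 0.0255
```

```bash
python3 -m creep '{"hand":[85,85,85,85,85],"delta_pos":[[0,0,0],[0,0,0],[0,0,0],[0,0,0],[0,0,-0.01]],"turn":[0,0,0,0,0]}' 
python3 -m creep '{"hand":[85,85,85,85,85],"delta_pos":[[0,0,-0.035],[0,0,-0.045],[0,0,-0.045],[0,0,-0.045],[0,0,-0.045]],"turn":[0,0,0,0,0]}'
python3 - <<'E'
from h import *
s,Rm=st()
c=cam('wrist','w7.png'); 
for k in ['tray','old_module']:
  for r in env.pinpoint('wrist',k)[:2]: print(k,r['score'],r['location'],atz(c,r['location'],.0))
E
```

```text
clock: 13.9
tcp_pos: [0.4386, -0.2925, 0.0621]
orientation: [-0.001, 0.018, 1.0, 0.001]
wrist_force: [-0.8, -0.2, -0.5]
finger_gap: 0.0835
clock: 14.32
tcp_pos: [0.4391, -0.2929, 0.2376]
orientation: [0.0, 0.018, 1.0, -0.0]
wrist_force: [0.9, -0.8, -1.5]
finger_gap: 0.0846
t 14.32 tcp [ 0.4391 -0.2929  0.2376] R x [-0.999  0.035 -0.   ] y [ 0.035  0.999 -0.   ] gap 0.0846 F [ 0.9 -0.8 -1.5] q [-0.74  0.22 -0.09  1.26 -0.   -0.71]
old_module 0.62 [202.5, 318.2] [ 0.44313287 -0.29330283  0.        ]
```

View pics/w7.png

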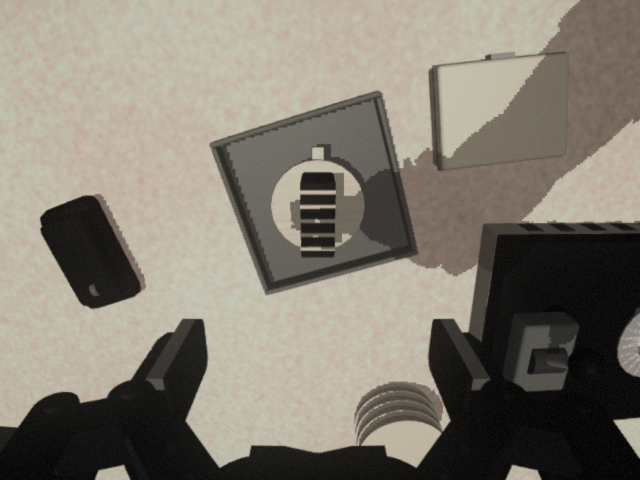

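The spent module stands upright, centred in the tray (flange at (318,205)). On to the fresh one.

```bash
python3 -m creep '{"hand":[85,85,85,85,85],"delta_pos":[[-0.0008,0.0485,0],[-0.0008,0.0485,0],[-0.0008,0.0485,0],[-0.0008,0.0485,0],[-0.0008,0.0485,0]],"turn":[0,0,0,0,0]}' 
python3 -m creep '{"hand":[85,85,85,85,85],"delta_pos":[[-0.0008,0.0485,0],[-0.0008,0.0485,0],[-0.0008,0.0485,0],[-0.0008,0.0485,0],[-0.0008,0.0485,0]],"turn":[0,0,0,0,0]}' 
python3 -m creep '{"hand":[85,85,85,85,85],"delta_pos":[[-0.0008,0.0485,0],[-0.0008,0.0485,0],[-0.0008,0.0485,0],[-0.0008,0.0485,0],[-0.0008,0.0485,0]],"turn":[0,0,0,0,0]}' 
python3 -m creep '{"hand":[85,85,85,85,85],"delta_pos":[[0,0,0],[0,0,0],[0,0,0],[0,0,0],[0,0,0]],"turn":[0,0,0,0,0]}'
python3 - <<'E'
from h import *
s,Rm=st()
c=cam('wrist','w8.png'); 
for k,z in {'new_module':0,'new_tab':.024,'socket':.062}.items():
  for r in env.pinpoint('wrist',k)[:2]: print(k,r['score'],r['location'],atz(c,r['location'],z))
E
```

```text
clock: 14.88
tcp_pos: [0.4483, -0.0975, 0.2341]
orientation: [-0.001, 0.018, 1.0, 0.0]
wrist_force: [0.0, -0.3, 0.2]
finger_gap: 0.0847
clock: 15.3
tcp_pos: [0.4583, 0.0962, 0.2342]
orientation: [-0.001, 0.018, 1.0, -0.0]
wrist_force: [1.0, -1.1, -0.3]
finger_gap: 0.0851
clock: 15.72
tcp_pos: [0.4684, 0.2899, 0.2339]
orientation: [-0.001, 0.017, 1.0, -0.001]
wrist_force: [0.5, -0.4, -0.1]
finger_gap: 0.085
clock: 16.13
tcp_pos: [0.4694, 0.2868, 0.235]
orientation: [-0.0, 0.019, 1.0, -0.0]
wrist_force: [-0.3, 0.5, 0.1]
finger_gap: 0.085
t 16.13 tcp [0.4694 0.2868 0.235 ] R x [-0.999  0.037  0.001] y [ 0.037  0.999 -0.001] gap 0.085 F [-0.3  0.5  0.1] q [ 0.4   0.27 -0.03  1.27 -0.    0.44]
new_module 0.62 [195.8, 326.3] [4.66389967e-01 2.94200579e-01 5.55111512e-17]
new_tab 0.88 [152.2, 322.6] [0.42320296 0.29197163 0.024     ]
socket 0.62 [334.3, 47.2] [0.57107456 0.03210147 0.062     ]
socket 0.51 [82.8, 117.7] [0.36110765 0.14364401 0.062     ]
```

View pics/w8.png

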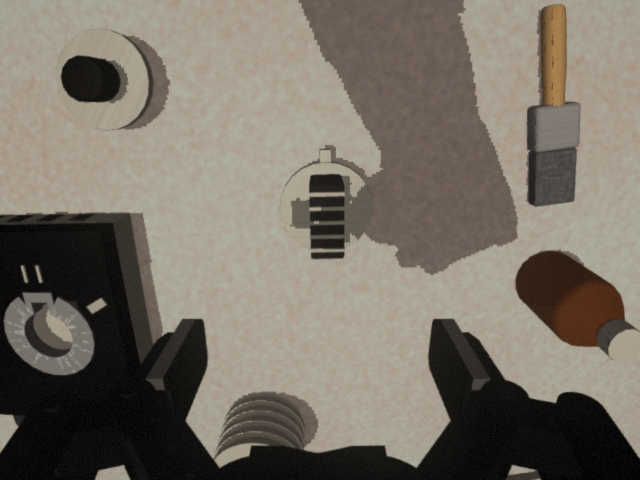

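The fresh module is under the tool: flange (326,207), tab (325,154), block cols 311-345 and rows 175-258. The empty socket shows at (48,334).

Run:
```python
from h import *
c=cam('wrist')
a=cv2.imread('pics/w8.png')[135:275,260:400]; cv2.imwrite('pics/w8z.png',cv2.resize(a,(700,700),interpolation=cv2.INTER_CUBIC)[:600])
G=np.array([atz(c,(r,k),.076)[:2] for k,r in [(310.5,175),(342.5,175),(345,258),(311,258)]]); print(np.round(G,3),G.mean(0)); d=(G[0]+G[1]-G[2]-G[3]); print(np.degrees(np.arctan2(d[1],d[0])),np.linalg.norm(d)/2)
P=np.array([atz(c,(r,k),.034)[:2] for k,r in [(279.5,207),(373,207),(326,161),(288,182)]]); A=np.c_[2*P,np.ones(len(P))]; x=np.linalg.lstsq(A,(P**2).sum(1),rcond=None)[0]; print('flange',x[:2],np.sqrt(x[2]+x[0]**2+x[1]**2))
t=atz(c,(149,325),.034);print(t, np.degrees(np.arctan2(t[1]-x[1],t[0]-x[0])))
```

```text
[[0.434 0.283]
 [0.435 0.306]
 [0.5   0.307]
 [0.499 0.28 ]] [0.46672956 0.2940399 ]
179.278401236688 0.06510488786675876
flange [0.47007218 0.29415704] 0.03999241533287863
[0.42003585 0.29451555 0.034     ] 179.58947874023804
```

View pics/w8z.png

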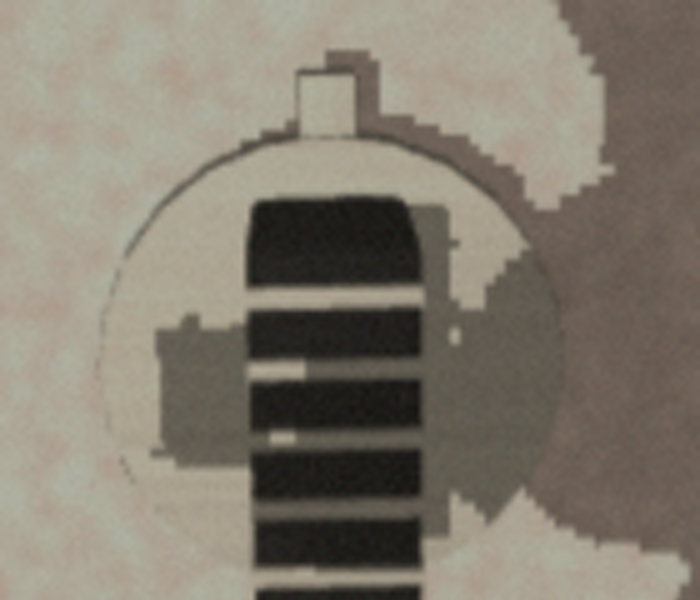

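```bash
python3 -m creep '{"hand":[85,85,85,85,85],"delta_pos":[[0,0,0],[-0.0008,0.0088,0],[0,0,0.03],[0,0,0.04],[0,0,0.04]],"turn":[-0.3,0,0,0,0]}'
python3 -m creep '{"hand":[85,85,85,85,85],"delta_pos":[[0,0,0.04],[0,0,0.03],[0,0,0.02],[0,0,0.02],[0,0,0.01]],"turn":[0,0,0,0,0]}'
python3 -m creep '{"hand":[60,40,15,15,15],"delta_pos":[[0,0,0],[0,0,0],[0,0,0],[0,0,0],[0,0,0]],"turn":[0,0,0,0,0]}' 40
python3 -m creep '{"hand":[15,15,15,15,15],"delta_pos":[[0,0,0],[0,0,0],[0,0,0],[0,0,0],[0,0,0]],"turn":[0,0,0,0,0]}' 60
python3 - <<'E'
from h import *
s,Rm=st();print(np.degrees(np.arctan2(Rm[1,0],Rm[0,0])))
cam('wrist','w9.png')
E
```

```text
clock: 16.8
tcp_pos: [0.4712, 0.2961, 0.1474]
orientation: [0.002, 0.005, 1.0, 0.001]
wrist_force: [-0.4, 0.3, -1.3]
finger_gap: 0.0849
clock: 17.22
tcp_pos: [0.4691, 0.2949, 0.049]
orientation: [-0.001, 0.005, 1.0, -0.001]
wrist_force: [-0.4, -0.3, -1.0]
finger_gap: 0.0851
clock: 17.63
tcp_pos: [0.471, 0.2954, 0.0524]
orientation: [0.001, 0.005, 1.0, 0.0]
wrist_force: [1.5, -0.3, -4.9]
finger_gap: 0.0256
clock: 18.05
tcp_pos: [0.471, 0.2955, 0.0524]
orientation: [0.001, 0.005, 1.0, 0.0]
wrist_force: [-0.0, -1.2, 6.1]
finger_gap: 0.0254
t 18.05 tcp [0.471  0.2955 0.0524] R x [-1.     0.009 -0.002] y [0.009 1.    0.001] gap 0.0254 F [-0.  -1.2  6.1] q [ 0.42  0.41 -0.31  0.85 -0.    0.43]
179.47756241455969
```

View pics/w9.png

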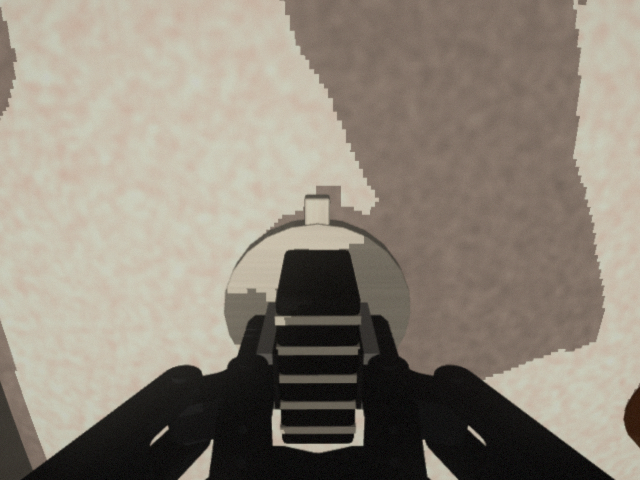

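```bash
python3 -m creep '{"hand":[15,15,15,15,15],"delta_pos":[[0,0,-0.015],[0,0,-0.03],[0,0,-0.03],[0,0,-0.03],[0,0,-0.03]],"turn":[0,0,0,0,0]}'
python3 -m creep '{"hand":[15,15,15,15,15],"delta_pos":[[0,0,0],[-0.0137,-0.0325,0],[-0.0137,-0.0325,0],[-0.0137,-0.0325,0],[-0.0137,-0.0325,0]],"turn":[0.24,0,0,0,0]}'
python3 -m creep '{"hand":[15,15,15,15,15],"delta_pos":[[-0.0137,-0.0325,0],[-0.0137,-0.0325,0],[-0.0137,-0.0325,0],[-0.0137,-0.0325,0],[-0.0137,-0.0325,0]],"turn":[0,0,0,0,0]}'
python3 -m creep '{"hand":[15,15,15,15,15],"delta_pos":[[-0.0137,-0.0325,0],[0,0,0],[0,0,0],[0,0,0],[0,0,0]],"turn":[0,0,0,0,0]}'
python3 -m creep '{"hand":[15,15,15,15,15],"delta_pos":[[0,0,0],[0,0,0],[0,0,0],[0,0,0],[0,0,0]],"turn":[0,0,0,0,0]}'
python3 - <<'E'
from h import *
s,Rm=st();print(np.degrees(np.arctan2(Rm[1,0],Rm[0,0])))
c=cam('wrist','w10.png')
for k,z in {'notch_mark':.062,'lock_mark':.062}.items():
  for r in env.pinpoint('wrist',k)[:2]: print(k,r['score'],r['location'],atz(c,r['location'],z))
E
```

```text
clock: 18.52
tcp_pos: [0.4692, 0.2949, 0.1595]
orientation: [-0.001, 0.005, 1.0, -0.0]
wrist_force: [-0.5, -0.0, -2.0]
finger_gap: 0.0252
clock: 18.93
tcp_pos: [0.5101, 0.1889, 0.1575]
orientation: [-0.001, 0.015, 1.0, -0.0]
wrist_force: [0.2, -1.2, -3.1]
finger_gap: 0.0252
clock: 19.35
tcp_pos: [0.561, 0.0571, 0.1573]
orientation: [-0.001, 0.015, 1.0, 0.0]
wrist_force: [0.6, 0.9, -2.6]
finger_gap: 0.0254
clock: 19.77
tcp_pos: [0.5709, 0.0329, 0.1583]
orientation: [-0.001, 0.015, 1.0, 0.0]
wrist_force: [0.4, 0.0, -3.3]
finger_gap: 0.0251
clock: 20.18
tcp_pos: [0.5719, 0.0324, 0.1593]
orientation: [0.0, 0.015, 1.0, -0.0]
wrist_force: [-0.7, 0.3, -3.1]
finger_gap: 0.025
t 20.18 tcp [0.5719 0.0324 0.1593] R x [-1.     0.029 -0.   ] y [ 0.029  1.    -0.   ] gap 0.025 F [-0.7  0.3 -3.1] q [-0.08  0.35 -0.11  1.11 -0.   -0.05]
178.3200138265992
notch_mark 0.93 [173.6, 317.6] [0.52453818 0.03320681 0.062     ]
lock_mark 0.85 [212.5, 389.2] [0.54884462 0.07492113 0.062     ]
```

View pics/w10.png

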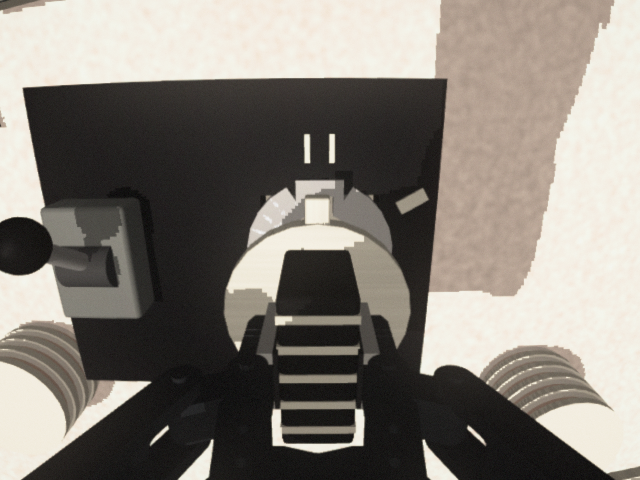

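The fork at (318,148) is in line with the tab at (317,210). I'll descend to just above the rim, then go slowly.

```bash
python3 -m creep '{"hand":[15,15,15,15,15],"delta_pos":[[-0.001,0,0.012],[0,0,0.015],[0,0,0.015],[0,0,0.010],[0,0,0]],"turn":[0,0,0,0,0]}'
python3 -m creep '{"hand":[15,15,15,15,15],"delta_pos":[[0,0,0],[0,0,0.003],[0,0,0.003],[0,0,0],[0,0,0]],"turn":[0,0,0,0,0]}'
python3 -c "from h import *;st();cam('wrist','w11.png')"
```

```text
clock: 20.75
tcp_pos: [0.5711, 0.032, 0.115]
orientation: [-0.002, 0.015, 1.0, 0.0]
wrist_force: [-0.9, -0.2, -4.6]
finger_gap: 0.0254
clock: 21.17
tcp_pos: [0.5728, 0.032, 0.1131]
orientation: [0.0, 0.015, 1.0, -0.0]
wrist_force: [0.5, -0.3, -4.0]
finger_gap: 0.0251
t 21.17 tcp [0.5728 0.032  0.1131] R x [-1.    0.03 -0.  ] y [ 0.03  1.   -0.  ] gap 0.0251 F [ 0.5 -0.3 -4. ] q [-0.08  0.38 -0.18  1.01 -0.   -0.05]
```

View pics/w11.png

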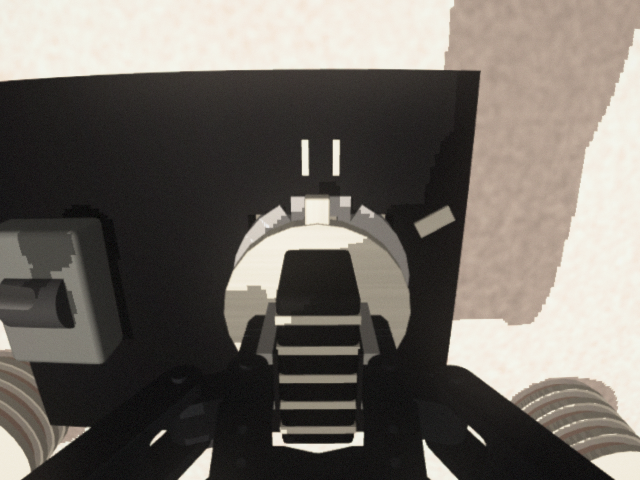

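```bash
python3 -m creep '{"hand":[15,15,15,15,15],"delta_pos":[[0,0.001,0],[0,0,0.003],[0,0,0.003],[0,0,0],[0,0,0]],"turn":[0,0,0,0,0]}'
python3 -c "from h import *;st()"
```

```text
clock: 21.63
tcp_pos: [0.5726, 0.0329, 0.1077]
orientation: [-0.0, 0.015, 1.0, 0.0]
wrist_force: [0.4, -0.4, -4.3]
finger_gap: 0.0252
t 21.63 tcp [0.5726 0.0329 0.1077] R x [-1.    0.03  0.  ] y [0.03 1.   0.  ] gap 0.0252 F [ 0.4 -0.4 -4.3] q [-0.08  0.38 -0.19  1.    0.   -0.05]
```

```bash
python3 -m creep '{"hand":[15,15,15,15,15],"delta_pos":[[0,0,0.004],[0,0,0.004],[0,0,0.003],[0,0,0],[0,0,0]],"turn":[0,0,0,0,0]}'
python3 -m creep '{"hand":[15,15,15,15,15],"delta_pos":[[0,0,0.004],[0,0,0.003],[0,0,0.002],[0,0,0],[0,0,0]],"turn":[0,0,0,0,0]}'
python3 -c "from h import *;st()"
```

```text
clock: 22.05
tcp_pos: [0.5726, 0.0329, 0.0989]
orientation: [-0.0, 0.015, 1.0, 0.0]
wrist_force: [0.0, -0.5, -3.7]
finger_gap: 0.0252
clock: 22.47
tcp_pos: [0.5727, 0.0328, 0.0919]
orientation: [-0.0, 0.015, 1.0, 0.0]
wrist_force: [0.2, 0.6, -3.7]
finger_gap: 0.0252
t 22.47 tcp [0.5727 0.0328 0.0919] R x [-1.    0.03  0.  ] y [0.03 1.   0.  ] gap 0.0252 F [ 0.2  0.6 -3.7] q [-0.08  0.4  -0.21  0.96  0.   -0.05]
```

```bash
python3 -m creep '{"hand":[15,15,15,15,15],"delta_pos":[[0,0,0.001],[0,0,0.0005],[0,0,0],[0,0,0],[0,0,0]],"turn":[0,0,0,0,0]}'
python3 -m creep '{"hand":[15,15,15,15,15],"delta_pos":[[0,0,0.0005],[0,0,0],[0,0,0],[0,0,0],[0,0,0]],"turn":[0,0,0,0,0]}'
python3 -c "from h import *;st()"
```

```text
clock: 22.88
tcp_pos: [0.5727, 0.0328, 0.0908]
orientation: [0.0, 0.015, 1.0, -0.0]
wrist_force: [0.1, 0.0, -3.5]
finger_gap: 0.0253
clock: 23.3
tcp_pos: [0.5728, 0.0328, 0.0906]
orientation: [0.0, 0.015, 1.0, -0.0]
wrist_force: [-0.1, 0.5, -0.3]
finger_gap: 0.025
t 23.3 tcp [0.5728 0.0328 0.0906] R x [-1.    0.03 -0.  ] y [ 0.03  1.   -0.  ] gap 0.025 F [-0.1  0.5 -0.3] q [-0.08  0.4  -0.22  0.96 -0.   -0.05]
```

Home: the z force is relieved at TCP 0.0906, where 0.0904 was expected. Turning clockwise.

```bash
python3 -m creep '{"hand":[15,15,15,15,15],"delta_pos":[[0,0,0],[0,0,0],[0,0,0],[0,0,0],[0,0,0]],"turn":[0.8,0.8,0.8,0.8,0.8]}'
python3 -m creep '{"hand":[15,15,15,15,15],"delta_pos":[[0,0,0],[0,0,0],[0,0,0],[0,0,0],[0,0,0]],"turn":[0.8,0.8,0.8,0.8,0.8]}'
python3 -m creep '{"hand":[15,15,15,15,15],"delta_pos":[[0,0,0],[0,0,0],[0,0,0],[0,0,0],[0,0,0]],"turn":[0.8,0.8,0.8,0.8,0.6]}'
python3 -m creep '{"hand":[15,15,15,15,15],"delta_pos":[[0,0,0],[0,0,0],[0,0,0],[0,0,0],[0,0,0]],"turn":[0,0,0,0,0]}'
python3 - <<'E'
from h import *
s,Rm=st();print(np.degrees(np.arctan2(Rm[1,0],Rm[0,0])),s['ft_torque'])
cam('wrist','w12.png')
E
```

```text
clock: 23.72
tcp_pos: [0.5727, 0.0331, 0.0906]
orientation: [-0.0, 0.19, 0.982, 0.0]
wrist_force: [-0.8, 0.8, 0.2]
finger_gap: 0.0253
clock: 24.13
tcp_pos: [0.573, 0.0331, 0.0906]
orientation: [0.0, 0.358, 0.934, 0.0]
wrist_force: [0.3, 1.7, -1.6]
finger_gap: 0.0253
clock: 24.55
tcp_pos: [0.5732, 0.033, 0.0906]
orientation: [0.0, 0.507, 0.862, 0.0]
wrist_force: [-0.0, 0.5, -2.1]
finger_gap: 0.0254
clock: 24.97
tcp_pos: [0.5732, 0.033, 0.0906]
orientation: [0.0, 0.505, 0.863, 0.0]
wrist_force: [2.2, 2.5, -2.2]
finger_gap: 0.0249
t 24.97 tcp [0.5732 0.033  0.0906] R x [-0.49   0.872 -0.   ] y [0.872 0.49  0.001] gap 0.0249 F [ 2.2  2.5 -2.2] q [-0.08  0.4  -0.22  0.96  0.    0.98]
119.33322171487266 [ 0.54667583 -0.51621353 -0.03516932]
```

View pics/w12.png

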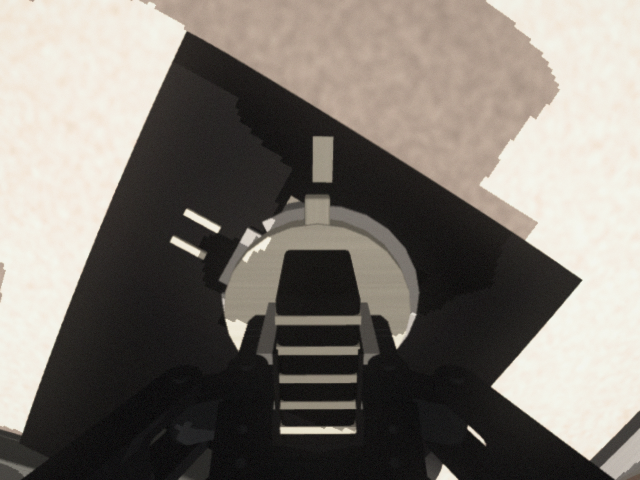

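```bash
python3 -m creep '{"hand":[15,15,15,15,15],"delta_pos":[[0,0,0.0005],[0,0,0],[0,0,0],[0,0,0],[0,0,0]],"turn":[0.2,0.1,0.1,0,0]}'
python3 - <<'E'
from h import *
s,Rm=st();print(np.degrees(np.arctan2(Rm[1,0],Rm[0,0])),s['ft_torque'])
E
python3 -m creep '{"hand":[85,85,85,85,85],"delta_pos":[[0,0,0],[0,0,0],[0,0,0],[0,0,0],[0,0,-0.005]],"turn":[0,0,0,0,0]}'
python3 -m creep '{"hand":[85,85,85,85,85],"delta_pos":[[0,0,-0.03],[0,0,-0.045],[0,0,-0.045],[0,0,-0.045],[0,0,-0.03]],"turn":[0,0,0,0,0]}'
python3 -m creep '{"hand":[60,40,20,0,0],"delta_pos":[[0,0,0],[0,0,0],[0,0,0],[0,0,0],[0,0,0]],"turn":[0,0,0,0,0]}'
python3 - <<'E'
from h import *
s,Rm=st()
c=cam('wrist','w13.png')
for k,z in {'notch_mark':.062,'lock_mark':.062,'new_tab':.062,'new_module':.038,'switch_tip':.132}.items():
  for r in env.pinpoint('wrist',k)[:2]: print(k,round(r['score'],2),r['location'],atz(c,r['location'],z))
c=cam('top')
for r in env.pinpoint('top','switch_tip')[:2]: print(round(r['score'],2),r['location'],atz(c,r['location'],.132))
E
```

```text
clock: 25.43
tcp_pos: [0.5732, 0.033, 0.0905]
orientation: [0.0, 0.52, 0.854, 0.0]
wrist_force: [0.8, 3.3, 4.2]
finger_gap: 0.0253
t 25.43 tcp [0.5732 0.033  0.0905] R x [-0.459  0.889 -0.   ] y [0.889 0.459 0.001] gap 0.0253 F [0.8 3.3 4.2] q [-0.08  0.4  -0.22  0.95  0.    1.01]
117.29556927738017 [ 0.90371925 -0.4641218   0.01784137]
clock: 25.85
tcp_pos: [0.5718, 0.0325, 0.0931]
orientation: [-0.001, 0.521, 0.854, -0.001]
wrist_force: [-0.6, -0.2, 0.0]
finger_gap: 0.0835
clock: 26.27
tcp_pos: [0.5734, 0.0326, 0.2541]
orientation: [0.002, 0.52, 0.854, 0.001]
wrist_force: [0.9, 0.5, 0.3]
finger_gap: 0.0847
clock: 26.68
tcp_pos: [0.5718, 0.0328, 0.2483]
orientation: [-0.001, 0.52, 0.854, -0.001]
wrist_force: [-0.2, -0.1, -0.5]
finger_gap: 0.0252
t 26.68 tcp [0.5718 0.0328 0.2483] R x [-0.458  0.889  0.002] y [ 0.889  0.458 -0.003] gap 0.0252 F [-0.2 -0.1 -0.5] q [-0.08  0.31  0.06  1.32 -0.    1.01]
notch_mark 0.95 [183.4, 268.4] [0.52382924 0.03417542 0.062     ]
lock_mark 0.74 [153.1, 319.1] [0.54903309 0.07418037 0.062     ]
new_tab 0.82 [155.5, 319.7] [0.55030957 0.0727344  0.062     ]
new_tab 0.48 [4.0, 146.4] [0.38697108 0.11404358 0.062     ]
new_module 0.6 [205.3, 320.1] [0.57190883 0.03177239 0.038     ]
switch_tip 0.59 [369.5, 200.6] [ 0.53906074 -0.10089177  0.132     ]
switch_tip 0.45 [205.3, 322.4] [0.56215232 0.05329185 0.132     ]
0.59 [242.7, 366.9] [ 0.536621   -0.10215648  0.132     ]
```

View pics/w13.png

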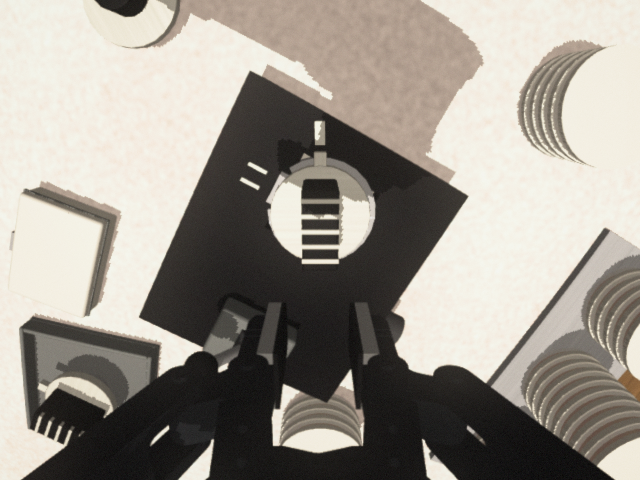

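The tab at (320,157) points at the bar at (320,131), and the module is seated at the socket centre. Turning back and going behind the switch ball.

```bash
python3 -m creep '{"hand":[0,0,0,0,0],"delta_pos":[[0,0,0],[0,0,0],[0,0,0],[0,0,0],[0,0,0]],"turn":[-0.8,-0.8,-0.8,-0.8,-0.8]}'
python3 -m creep '{"hand":[0,0,0,0,0],"delta_pos":[[0,0,0],[0,0,0],[0,0,0],[0,0,0],[0,0,0]],"turn":[-0.8,-0.8,-0.8,-0.8,-0.8]}'
python3 -m creep '{"hand":[0,0,0,0,0],"delta_pos":[[0,0,0],[0,0,0],[0,0,0],[0,0,0],[0,0,0]],"turn":[-0.8,-0.8,-0.8,-0.8,-0.8]}'
python3 -m creep '{"hand":[0,0,0,0,0],"delta_pos":[[0.0182,-0.0338,0],[0.0182,-0.0338,0],[0.0182,-0.0338,0],[0.0182,-0.0338,0],[0.0182,-0.0338,0]],"turn":[-0.2,0,0,0,0]}'
python3 -m creep '{"hand":[0,0,0,0,0],"delta_pos":[[0,0,0],[0,0,0],[0,0,0],[0,0,0],[0,0,0]],"turn":[0,0,0,0,0]}'
python3 - <<'E'
from h import *
s,Rm=st()
for n in ['wrist','top']:
  c=cam(n,n+'14.png')
  for r in env.pinpoint(n,'switch_tip')[:2]: print(round(r['score'],2),r['location'],atz(c,r['location'],.132))
  if n=='wrist':
    for r in env.pinpoint(n,'new_module')[:2]: print(r['score'],r['location'])
E
```

```text
clock: 27.5
tcp_pos: [0.5728, 0.0328, 0.2501]
orientation: [0.0, 0.363, 0.932, -0.0]
wrist_force: [-0.1, 0.2, 0.3]
finger_gap: 0.0001
clock: 27.92
tcp_pos: [0.5728, 0.0328, 0.2501]
orientation: [0.0, 0.195, 0.981, -0.0]
wrist_force: [0.3, -0.3, 0.4]
finger_gap: 0.0
clock: 28.33
tcp_pos: [0.5727, 0.0328, 0.2501]
orientation: [0.0, 0.022, 1.0, -0.0]
wrist_force: [0.4, -0.2, -1.0]
finger_gap: 0.0003
clock: 28.75
tcp_pos: [0.4947, -0.1008, 0.2502]
orientation: [0.0, 0.015, 1.0, -0.0]
wrist_force: [1.5, 0.2, -0.5]
finger_gap: -0.0001
clock: 29.17
tcp_pos: [0.4959, -0.0991, 0.25]
orientation: [0.0, 0.014, 1.0, 0.0]
wrist_force: [0.2, 0.3, 0.3]
finger_gap: 0.0001
t 29.17 tcp [ 0.4959 -0.0991  0.25  ] R x [-1.     0.028 -0.   ] y [0.028 1.    0.   ] gap 0.0001 F [0.2 0.3 0.3] q [-0.36  0.18 -0.11  1.28  0.   -0.33]
0.79 [299.2, 320.7] [ 0.53965071 -0.09879685  0.132     ]
0.75 [277.4, 458.1]
0.61 [265.0, 516.3]
0.63 [235.7, 307.7] [0.5366491  0.06697469 0.132     ]
```

View pics/wrist14.png

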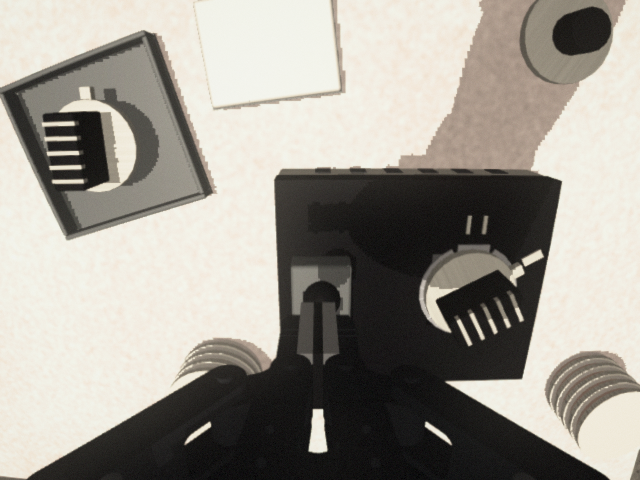

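The ball (320,295) lies straight ahead of the fingers and the module tab is on the lock bar. Lowering and pushing.

```bash
python3 -m creep '{"hand":[0,0,0,0,0],"delta_pos":[[0,0,0.035],[0,0,0.04],[0,0,0.04],[0,0,0.04],[0,0,0]],"turn":[0,0,0,0,0]}'
python3 -m creep '{"hand":[0,0,0,0,0],"delta_pos":[[0,0,0],[-0.012,0,0],[-0.012,0,0],[-0.012,0,0],[-0.012,0,0]],"turn":[0,0,0,0,0]}'
python3 -m creep '{"hand":[0,0,0,0,0],"delta_pos":[[-0.012,0,0],[-0.012,0,0],[-0.012,0,0],[-0.01,0,0],[0,0,0]],"turn":[0,0,0,0,0]}'
python3 -c "from h import *;st();cam('side','s15.png');a=cv2.imread('pics/s15.png')[190:340,240:420];cv2.imwrite('pics/s15z.png',cv2.resize(a,(720,600),interpolation=cv2.INTER_CUBIC))"
```

```text
clock: 29.83
tcp_pos: [0.4913, -0.0982, 0.1203]
orientation: [-0.005, 0.015, 1.0, 0.002]
wrist_force: [-0.6, 0.1, -0.8]
finger_gap: 0.0
clock: 30.25
tcp_pos: [0.5359, -0.1014, 0.1279]
orientation: [0.001, 0.015, 1.0, -0.001]
wrist_force: [-1.7, 0.7, 1.4]
finger_gap: -0.0003
clock: 30.67
tcp_pos: [0.5727, -0.1023, 0.1258]
orientation: [0.001, 0.015, 1.0, -0.0]
wrist_force: [-0.0, -0.8, -1.0]
finger_gap: -0.0
t 30.67 tcp [ 0.5727 -0.1023  0.1258] R x [-1.     0.03  -0.001] y [ 0.03  1.   -0.  ] gap -0.0 F [-0.  -0.8 -1. ] q [-0.31  0.38 -0.15  1.04  0.   -0.29]
```

View pics/s15z.png

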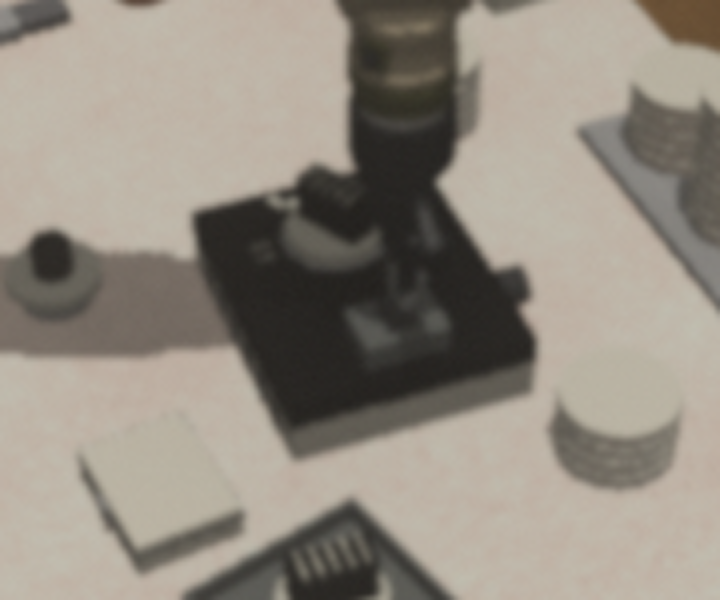

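```bash
python3 -m creep '{"hand":[0,0,0,0,0],"delta_pos":[[-0.006,0,0],[-0.006,0,0],[0,0,0],[0,0,0],[0,0,0]],"turn":[0,0,0,0,0]}'
python3 -m creep '{"hand":[0,0,0,0,0],"delta_pos":[[-0.005,0,0],[0,0,0],[0,0,0],[0,0,0],[0,0,0]],"turn":[0,0,0,0,0]}'
```

```text
clock: 31.13
tcp_pos: [0.579, -0.1023, 0.1257]
orientation: [-0.001, 0.015, 1.0, 0.0]
wrist_force: [-5.8, -0.5, 1.7]
finger_gap: -0.0001
clock: 31.55
tcp_pos: [0.5796, -0.1022, 0.1255]
orientation: [-0.004, 0.015, 1.0, 0.0]
wrist_force: [-14.5, -0.6, 6.9]
finger_gap: -0.0002
```

The lever is on its stop (force up to 14 N). Backing off to look.

```bash
python3 -m creep '{"hand":[0,0,0,0,0],"delta_pos":[[0.015,0,0],[0.03,0,0],[0.03,0,0],[0.02,0,0],[0.02,0,0]],"turn":[0,0,0,0,0]}'
python3 -m creep '{"hand":[0,0,0,0,0],"delta_pos":[[0,0,-0.03],[0,0,-0.04],[0,0,-0.04],[0,0,-0.04],[0,0,-0.04]],"turn":[0,0,0,0,0]}'
python3 -m creep '{"hand":[0,0,0,0,0],"delta_pos":[[0,0,0],[0,0,0],[0,0,0],[0,0,0],[0,0,0]],"turn":[0,0,0,0,0]}'
python3 - <<'E'
from h import *
st()
c=cam('wrist','w16.png')
for k,z in {'switch_tip':.132,'new_tab':.062,'new_module':.038,'lock_mark':.062,'old_module':.005,'tray':0}.items():
  for r in env.pinpoint('wrist',k)[:2]: print(k,round(r['score'],2),r['location'],atz(c,r['location'],z))
c=cam('side','s16.png');a=cv2.imread('pics/s16.png')[190:390,220:440];cv2.imwrite('pics/s16z.png',cv2.resize(a,(660,600),interpolation=cv2.INTER_CUBIC))
for k,z in {'switch_tip':.132,'new_tab':.062,'lock_mark':.062}.items():
  for r in env.pinpoint('side',k)[:2]: print(k,round(r['score'],2),r['location'],atz(c,r['location'],z))
E
```

```text
clock: 31.97
tcp_pos: [0.4922, -0.0999, 0.1264]
orientation: [0.001, 0.015, 1.0, -0.0]
wrist_force: [0.9, 1.0, 0.3]
finger_gap: -0.0
clock: 32.38
tcp_pos: [0.4929, -0.0999, 0.2802]
orientation: [0.001, 0.015, 1.0, -0.0]
wrist_force: [0.7, -0.5, -1.1]
finger_gap: -0.0003
clock: 32.8
tcp_pos: [0.4916, -0.0995, 0.2765]
orientation: [-0.001, 0.015, 1.0, 0.0]
wrist_force: [-0.7, 1.0, 0.1]
finger_gap: -0.0
t 32.8 tcp [ 0.4916 -0.0995  0.2765] R x [-1.     0.03   0.002] y [0.03  1.    0.001] gap -0.0 F [-0.7  1.   0.1] q [-0.36  0.16 -0.06  1.35  0.   -0.33]
new_tab 0.71 [259.5, 505.6] [0.54962541 0.07654844 0.062     ]
new_module 0.69 [269.0, 450.7] [0.56801751 0.03246048 0.038     ]
lock_mark 0.82 [256.7, 505.8] [0.54676899 0.07637985 0.062     ]
old_module 0.6 [145.3, 124.7] [ 0.43720725 -0.29297775  0.005     ]
switch_tip 0.5 [254.1, 350.6] [ 0.60694985 -0.10342379  0.132     ]
new_tab 0.61 [244.8, 312.8] [0.54657276 0.05664083 0.062     ]
lock_mark 0.76 [241.3, 310.7] [0.54657854 0.07566569 0.062     ]
```

View pics/w16.png

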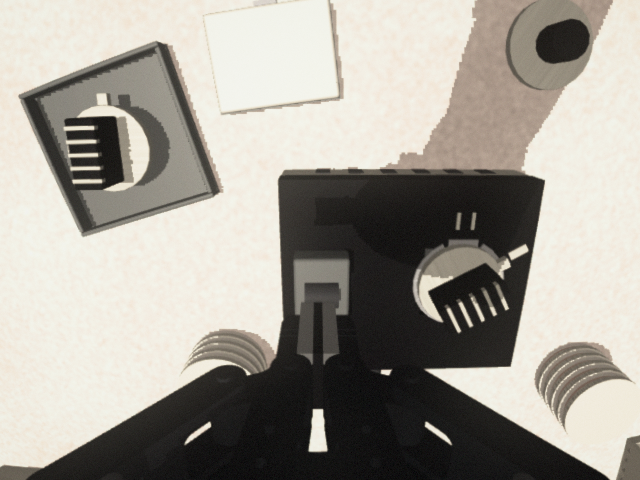

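View pics/s16z.png

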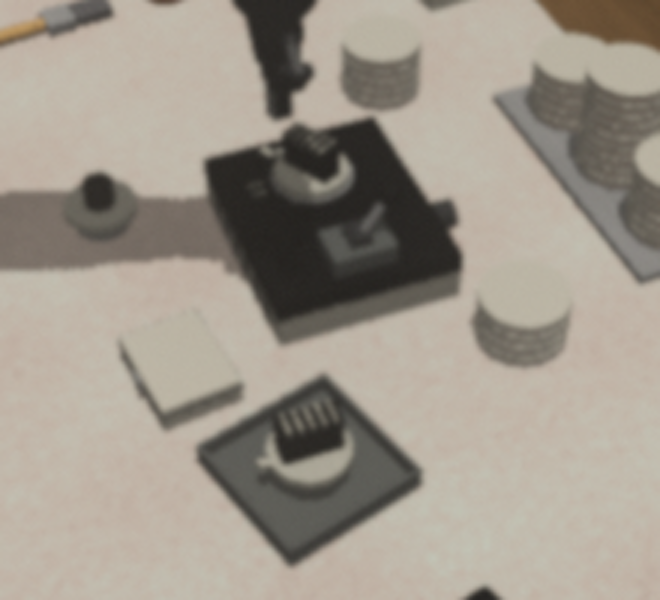

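The lever now leans to +x, with its ball at x≈0.607 against about 0.602 expected. The fresh module's tab is on the bar, the spent module stands upright in the tray, and the bystanders look unmoved. Handing in after a final height check.

Run:
```python
from h import *
c=cam('wrist')
for n,p in {'flange':(300,432),'flange2':(252,455),'oldflange':(165,132),'blocktop':(280,462)}.items(): print(n,np.round(bydepth(c,p),4))
print(env.hand_in()); st()
```

```text
flange [0.5858 0.0049 0.0731]
flange2 [0.5382 0.0233 0.0718]
oldflange [ 0.4543 -0.2736  0.0394]
blocktop [0.5595 0.0267 0.0867]
the job is handed in; nothing more can be done
None
the job is handed in; nothing more can be done
```

The whole sequence was carried out in order and handed in at about 33 s of the 72 s allowed; the interface gives no verdict.

1. **Spent module:** I turned it anticlockwise to the fork, lifted it out and stood it in the tray.
2. **Fresh module:** I set it in the socket through the notch and turned it clockwise to the lock bar.
3. **Switch:** I then pushed the toggle lever over onto its stop and backed off.

**Last checks:**
- **Fresh module seating:** Its flange top measured 72–73 mm high, against 72 mm when fully home.
- **Fresh module lock:** The detected tab was 2–3 mm from the lock mark in the wrist camera. One low-confidence side-camera detection put the tab about 19 mm off. It disagrees with the wrist view and the pictures, so I set it aside.
- **Spent module:** It stands upright near the tray's centre, with its flange top at 39 mm as expected.
- **Switch:** The ball was at x ≈ 0.607 m against about 0.602 m expected for fully on. About 14 N of force built up at the stop.
- **Bystanders:** They look unmoved in the pictures; I did not measure their positions again.
- **Failed reading:** A depth reading meant for the top of the fresh module's block gave 87 mm instead of 114 mm. I think the pixel landed on the block's side face, and I did not repeat it.

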